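# Sieve the small nuts from the large

## Task

Sort the mixed nuts in the hand sieve: pick the sieve up and, holding it level over the rectangular box, shake it side to side until all three small nuts have dropped through into the box and only the three large ones stay in it. Then, and not before, tip the sieve to slide the large nuts into the round tin, and stand the empty sieve back on its feet on the sideboard. Leave the box, the tin and everything else where they are.

Things in the scene. Friction and masses are not known exactly. Their poses are not given: they have to be found in the camera images.
- sieve: sheet-steel hand sieve (0.2 to 0.3 kg empty) standing on four feet, loaded with six nuts, handle towards the robot within 0.35 rad. Origin: below the plate's middle, level with the undersides of the feet. x points to the pouring lip, -x to the handle, z up. Side and back walls 3 mm thick, 46 mm high; 130 mm wide (y) over the feet, which stand outside the side walls at x = +-55 mm
- sieve_plate (a point): middle of the sieve plate's upper face, 16 mm above the sieve's origin. Plate 131 (x) by 104 (y) mm, 4 mm thick, staggered 22 mm square holes between 5 mm webs. A small nut lying across a web drops only when it slides off it; a large nut never passes. Nuts begin to slide at 13 to 21 degrees of slope or 2.3 to 3.8 m/s2 sideways
- sieve_grip (a point): point to grip, mid-section of the sieve's wooden handle, 128 mm behind the sieve's origin and 52 mm above it. Handle flat-sided, 18 mm wide (y), 22 mm deep, 90 mm long, rising 15 degrees away from the pan; this point is 36 mm from its front end. The weight hangs about 120 mm ahead: grip with 40 N or more
- sieve_lip (a point): middle of the pouring lip's edge, 98 mm ahead of the sieve's origin and 30 mm above it. From x = 65 mm the floor runs on as a lip rising at 25 degrees, 104 mm wide between low cheeks: the large nuts slide out over it when the sieve's nose is tipped about 50 to 65 degrees down
- nutbox: open rectangular off-white plastic box for the small nuts, 200 (x) by 180 (y) mm outside, 218 mm over its end ears, 55 mm high, walls and floor 4 mm, 0.3 kg, loose. Origin at the centre of its underside, z up. It stands on one side of the sieve, the tin on the other; which side varies
- tin: open round metal tin for the large nuts, 184 mm outside diameter (189 over the bead), 55 mm high, wall 3 mm, floor 4 mm, 0.3 kg, loose. Origin at the centre of its underside, z up
- small0: small plain steel hexagon nut, 17 mm across flats, 20 mm across corners, 8 mm thick, about 12 g. Origin at its centre, z along its bore. At the start it lies flat on the sieve's plate; which nuts lie where in the sieve varies
- small1: small plain steel hexagon nut, 17 mm across flats, 20 mm across corners, 8 mm thick, about 12 g. Origin at its centre, z along its bore. At the start it lies flat on the sieve's plate; which nuts lie where in the sieve varies
- small2: small plain steel hexagon nut, 17 mm across flats, 20 mm across corners, 8 mm thick, about 12 g. Origin at its centre, z along its bore. At the start it lies flat on top of a large nut (large2); which nuts lie where in the sieve varies
- large0: large plain steel hexagon nut, 27 mm across flats, 31 mm across corners, 15 mm thick, about 44 g. Origin at its centre, z along its bore. At the start it lies flat on the sieve's plate; which nuts lie where in the sieve varies
- large1: large plain steel hexagon nut, 27 mm across flats, 31 mm across corners, 15 mm thick, about 44 g. Origin at its centre, z along its bore. At the start it lies flat on the sieve's plate; which nuts lie where in the sieve varies
- large2: large plain steel hexagon nut, 27 mm across flats, 31 mm across corners, 15 mm thick, about 44 g. Origin at its centre, z along its bore. At the start it lies flat on the sieve's plate; which nuts lie where in the sieve varies
- tape: bystander: roll of black tape lying flat, 68 mm diameter, 19 mm high, beyond the sieve. Origin at the centre of its underside
- adapter: bystander: black mains adapter, 45 x 36 x 28 mm, beyond the sieve. Origin at the centre of its underside
- spanner: bystander: spanner lying flat on the left, nearer the robot. Origin at the middle of its underside, x along it
- driver: bystander: screwdriver lying on the right, nearer the robot. Origin at the middle of its underside, x along it
- mug: bystander: white mug, 80 mm diameter, 90 mm high, standing far to the right. Origin at the centre of its underside

How it is judged:
By the outcome, as a careful person would: the job done as asked, in the order asked, and still so for the second after the job is handed in, with the robot touching nothing.
It also fails if it takes over 69 s, if anything falls off the work surface, if the arm or the gripper's body presses on something with over 40 N, if the wrist force passes 120 N, or if a joint passes its speed limit or range.

## Robot

A 7-joint arm with a two-finger parallel gripper is mounted at the origin on the work surface. World frame = base frame: x ahead of the robot, y to its left, z up, the work surface at z = 0. Lengths are in m, angles in degrees, forces in N, time in s.
With the tool pointing down it reaches from about 0.35 to 0.775 m from the base axis. Payload 3.1 kg.
Tool frame: the origin (TCP) lies on the centre line of the jaws, within the pads' length; the fingertips stand 17 mm ahead of it and the grasp point (between the pads) lies 2 mm behind it (robot.tip_reach is the distance from the TCP to the fingertips, in m); z points along the fingers, y is the line along which they close (so a half turn about z gives the same grasp; the last joint's range is limited). The gripper opens to 85 mm and grips with 20 to 120 N. Pads are 22 mm wide; open, the fingers measure 114 mm over their backs; the gripper's body (76 mm by 85 mm) begins 54 mm behind the grasp point. The pads swing forward as they close: fully open they stand 13 mm farther back than shut.
Start: joints at [69.918, 17.813, 0.802, 86.603, -0.252, 75.585, -1.558], TCP at [0.167, -0.524, 0.248] pointing down, gripper open.
Joint ranges: [-154.91, 154.91], [-16.99, 109.72], [-72.82, 74.43], [7.12, 147.25], [-82.49, 262.49], [11.32, 116.49], [-174.64, 174.64]. Speed limits (degrees/s): [159.86, 159.86, 180, 180, 180, 180, 180].

## Interface

Orientations are given as [roll, pitch, yaw] about the fixed x, y, z axes, in that order (R = Rz(yaw) Ry(pitch) Rx(roll)).
In Python, from station import robot, fingers, vision, workorder, recognise gives the robot as it stands. Calls block until the motion is done:
- robot.move_to(position, orientation): joint-space move of the TCP to a pose.
- robot.line_to(position, orientation=None, velocity=0.15, f_stop=None): straight line of the TCP; orientation=None keeps the orientation; velocity is the mean speed in m/s. With f_stop (N) it stops when the force on the tool has changed by that much, and returns True; else False.
- robot.move_j(angles): joint-space move.
- fingers.gripper_to(opening, force=None): opening from 0.0 (shut) to 1.0 (fully open); force is the grip in N (None keeps the last); returns when the fingers have stopped.
- robot.pause(seconds).
- robot.inverse_kinematics(position, orientation): joint angles nearest the present ones, or None.
- vision.grab_frame(name): name is "side" or "top" or "wrist"; returns the picture (400x640x3 uint8, red, green, blue); there is no depth.
- vision.calibration(name): a dict with "mtx" (3x3 intrinsics, pixels), "extrinsics" (4x4, takes a point from world to camera coordinates); the wrist camera has in their place "T_tool_cam" (4x4, takes a point from camera to tool coordinates, whose origin is the TCP and whose axes are the flange's). Camera axes: x right, y up, looking along -z (the intrinsics and any distortion apply to the point x, -y, -z); pixel columns grow to the right and rows downward; lengths in m; the calibration is good to about 2 mm. A picture is of the moment at which its call begins: read the wrist's pose just before it. calibration takes no time and is no camera call.
A pose or a line that the arm cannot do raises robot.PlanningError and nothing moves.
- workorder.close_job(): hands the job in; it is judged then, once.
Trained networks look in the newest picture that a camera, given by its name, has taken for a name from the list of things; names that differ only in an ending like _2 or _b are one class to them, and where a whole thing is asked for, a point or a joint stands for the part that bears it (a point fixed in the world has none). Each returns a list of dicts, best first, with "p" (0 to 1); they miss things now and then, are a little off and sometimes report something else, mostly with a low value. They report only what shows in the picture. A call takes as long as a camera call.
- recognise(label, camera): "rect" ([centre column, centre row, width, height] in pixels, round what is visible of it).
Readings, each from a call of its own:
- robot.current_time_s(): time.
- robot.current_joint_positions(): joint angles.
- robot.current_dq(): joint speeds.
- robot.current_joint_torque(): joint torques, N m.
- robot.current_tool_pos(): TCP position.
- robot.current_eef_rot(): TCP orientation.
- robot.current_contact_force(): force on the tool from outside, world axes, zero at the start.
- robot.current_torque(): the same for the moment, N m.
- robot.current_finger_gap(): opening from 0.0 (shut) to 1.0 (fully open).
- robot.current_gripper_force(): force on a finger pad.
Only numpy, scipy, OpenCV 4.12 (cv2) and the standard library are available. Lean on these libraries where they do the work, as an engineer would, in place of code of your own. Each camera call takes 0.05 s, during which the arm holds its last target. There are 200 camera calls.

## Working session

There is one attempt and no reset: what is moved stays moved. The work goes in short steps, each a Python script; the robot and the scene stay as the last script left them, time stands still between calls to the robot, and variables do not carry over. Pictures are saved under pics/ and viewed, at most 10 in all, crops included, and the job is handed in when it is done.

```bash
ls; mkdir -p pics; python3 - <<'E'
from station import robot, fingers, vision, workorder, recognise
import cv2, numpy as np
for c in ["top","side"]:
    im=vision.grab_frame(c); cv2.imwrite(f"pics/{c}0.png",im[:,:,::-1])
    cal=vision.calibration(c); print(c,{k:np.round(v,4).tolist() if not isinstance(v,str) else v for k,v in cal.items()})
    for l in ["sieve","sieve_grip","sieve_lip","sieve_plate","nutbox","tin","small0","large0","tape","mug","spanner","driver","adapter"]:
        print(l,[(np.round(d["rect"],1).tolist(),round(d["p"],2)) for d in recognise(l,c)[:3]])
print(robot.current_time_s(),robot.current_tool_pos(),robot.current_eef_rot())
print(vision.calibration("wrist"))
E
```

```text
pics
top {'mtx': [[408.0881, 0.0, 320.8321], [0.0, 408.0881, 197.0812], [0.0, 0.0, 1.0]], 'extrinsics': [[-0.0261, -0.9994, 0.0209, -0.0727], [0.9858, -0.0223, 0.1663, -0.5577], [-0.1657, 0.0249, 0.9859, -0.8996], [0.0, 0.0, 0.0, 1.0]]}
sieve [([280.4, 186.8, 62.6, 115.1], 0.95)]
sieve_grip [([279.4, 184.6, 66.5, 119.6], 0.71)]
sieve_lip [([279.9, 184.1, 65.9, 120.3], 0.92)]
sieve_plate [([279.7, 184.9, 63.8, 118.4], 0.96)]
nutbox [([150.7, 203.0, 88.0, 98.4], 0.79), ([279.7, 185.8, 65.4, 122.7], 0.41)]
tin [([404.5, 179.4, 83.6, 77.7], 0.75), ([299.1, 157.3, 11.5, 11.6], 0.67)]
small0 [([227.1, 121.7, 27.1, 28.5], 0.67)]
large0 [([288.9, 189.8, 16.9, 15.3], 0.58), ([297.8, 156.8, 12.2, 11.0], 0.48)]
tape [([229.2, 122.1, 26.0, 28.1], 0.62)]
mug [([477.5, 152.8, 47.0, 48.1], 0.65)]
spanner [([184.7, 289.8, 72.7, 45.7], 0.88), ([279.3, 184.2, 64.6, 111.5], 0.26)]
driver [([392.6, 279.9, 70.0, 56.9], 0.72)]
adapter [([349.1, 109.7, 17.1, 24.4], 0.91)]
side {'mtx': [[417.6683, 0.0, 318.6523], [0.0, 417.6683, 193.1471], [0.0, 0.0, 1.0]], 'extrinsics': [[-0.9958, -0.0918, 0.0058, 0.5582],
[... 723 characters left out ...]
2)]
driver [([406.4, 170.2, 48.0, 50.5], 0.72)]
adapter [([232.4, 176.7, 28.1, 22.3], 0.93)]
1.4 [ 0.16720403 -0.52399134  0.24831924] [1.79996641e+02 2.09024628e-03 1.77000778e+01]
{'mtx': array([[329.92368529,   0.        , 326.1362265 ],
       [  0.        , 329.92368529, 202.23437634],
       [  0.        ,   0.        ,   1.        ]]), 'T_tool_cam': array([[ 7.95799114e-04,  9.61283679e-01,  2.75559532e-01,
         7.03767079e-02],
       [ 9.99999673e-01, -7.24761081e-04, -3.59624122e-04,
         7.34235755e-04],
       [-1.45985975e-04,  2.75559728e-01, -9.61283941e-01,
        -1.24805250e-01],
       [ 0.00000000e+00,  0.00000000e+00,  0.00000000e+00,
         1.00000000e+00]])}
```

```bash
cat > h.py <<'E'
import numpy as np
from station import vision
def ray(c,u,v,z):
    k=vision.calibration(c);K=k["mtx"];E=k["extrinsics"]
    d=np.array([(u-K[0,2])/K[0,0],-(v-K[1,2])/K[1,1],-1.]);R=E[:3,:3]
    o=-R.T@E[:3,3];w=R.T@d
    return o+w*(z-o[2])/w[2]
def proj(c,p):
    k=vision.calibration(c);K=k["mtx"];E=k["extrinsics"]
    q=E[:3,:3]@np.asarray(p)+E[:3,3]
    return np.array([K[0,0]*q[0]/-q[2]+K[0,2],K[1,1]*-q[1]/-q[2]+K[1,2]])
E
python3 - <<'E'
import cv2
a=cv2.imread("pics/top0.png"); b=cv2.imread("pics/side0.png")
cv2.imwrite("pics/t1.png",cv2.resize(a[100:300,90:350],None,fx=3,fy=3,interpolation=cv2.INTER_CUBIC))
cv2.imwrite("pics/s1.png",cv2.resize(b[90:400,200:460],None,fx=1.9,fy=1.9,interpolation=cv2.INTER_CUBIC))
from h import *
for n,u,v,z in [("box",150.7,203,.055),("tin",404.5,179.4,.055),("mug",477,153,.09),("tape",229,122,.019),("adapter",349,110,.02)]: print(n,ray("top",u,v,z).round(3))
for n,u,v,z in [("box",303.5,355.5,.03),("tin",315.8,144.4,.03)]: print(n,ray("side",u,v,z).round(3))
E
```

```text
box [0.55  0.301 0.055]
tin [ 0.592 -0.282  0.055]
mug [ 0.642 -0.443  0.09 ]
tape [0.753 0.134 0.019]
adapter [ 0.778 -0.163  0.02 ]
box [0.562 0.267 0.03 ]
tin [ 0.595 -0.29   0.03 ]
```

View pics/t1.png

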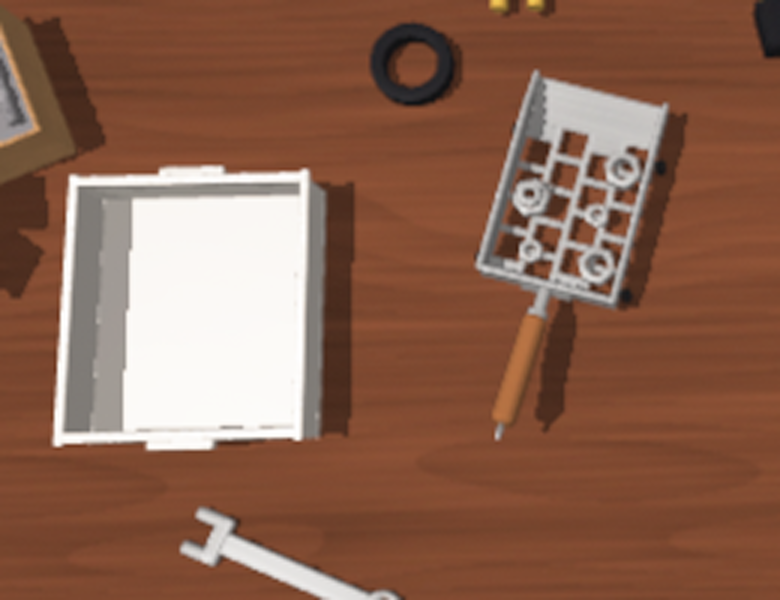

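View pics/s1.png

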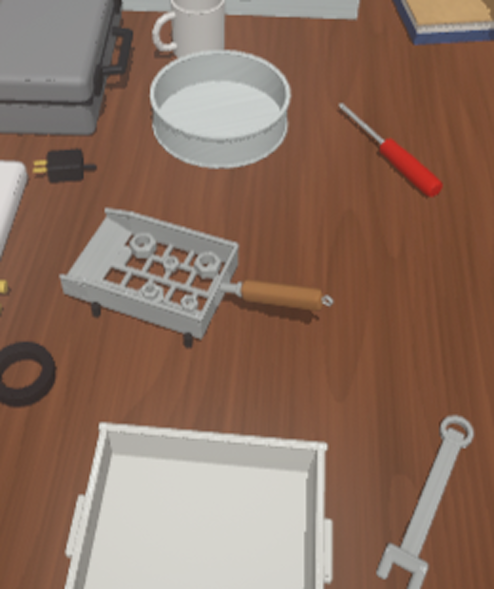

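View pics/top0.png

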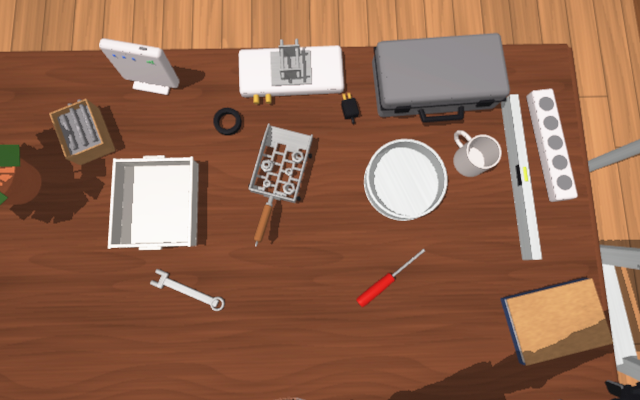

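Pixels in the top view:
- Box: on the left, rim corners (114,159), (193,157), (191,246) and (109,247).
- Tin: on the right, around (405,180).
- Sieve: wall tops at (269,124), (312,135), (251,189) and (295,201). Handle runs from (271,198) to (257,240).

Side view: handle from (328,242) to (369,247).

```bash
python3 - <<'E'
from h import *
from scipy.optimize import least_squares
for u,v in [(114,159.3),(192.7,157.3),(190.7,246),(109,247)]: print("box",ray("top",u,v,.055).round(3))
obs=[("top",(-.093,0,.043),(271,198.3)),("top",(-.181,0,.066),(256.7,240)),("side",(-.093,0,.043),(327.9,241.6)),("side",(-.181,0,.066),(369.5,247.4)),
("top",(-.067,.053,None),(250.7,189)),("top",(-.067,-.053,None),(295,200.7)),("side",(-.067,-.053,None),(324.7,219))]
def f(p):
    c,s=np.cos(p[2]),np.sin(p[2]);r=[]
    for cam,l,px in obs:
        z=p[3] if l[2] is None else l[2]
        r.append(proj(cam,(p[0]+c*l[0]-s*l[1],p[1]+s*l[0]+c*l[1],z))-px)
    return np.ravel(r)
s=least_squares(f,[.6,0,0,.06],loss="soft_l1");p=s.x
print(p,np.degrees(p[2]));print(f(p).round(1).reshape(-1,2))
R=np.array([[np.cos(p[2]),-np.sin(p[2])],[np.sin(p[2]),np.cos(p[2])]])
print("grip",p[:2]+R@[-.128,0],"lip",p[:2]+R@[.098,0])
# IK feasibility
from station import robot
from scipy.spatial.transform import Rotation as Ro
def rpy(yaw,lean,flip):  # lean>0: fingers point forward ; tool y along sieve y
    B=Ro.from_euler('z',yaw,degrees=True)*Ro.from_euler('y',-lean,degrees=True)
    T=np.array([[1,0,0],[0,-1,0],[0,0,-1.]])
    if flip:T=T@np.diag([-1,-1,1])
    return (B*Ro.from_matrix(T)).as_euler('xyz',degrees=True)
g=np.r_[p[:2]+R@[-.128,0],.052]; yw=np.degrees(p[2])
for flip in (0,1):
  for lean in (0,15,30,40,45):
    q=robot.inverse_kinematics(g,rpy(yw,lean,flip))
    q2=robot.inverse_kinematics([.42,.29,.13],rpy(0,lean,flip))
    t=[]
    for y in (-60,-45,-30,-15,0):
      th=60;e=np.array([np.cos(np.radians(y)),np.sin(np.radians(y))])
      gp=np.r_[np.array([.592,-.285])-e*(.04+.101),.30]
      t.append(robot.inverse_kinematics(gp,rpy(y,lean-th,flip)) is not None)
    print(flip,lean,None if q is None else np.round(q),None if q2 is None else np.round(q2),t)
E
```

```text
box [0.654 0.39  0.055]
box [0.655 0.209 0.055]
box [0.45  0.208 0.055]
box [0.452 0.389 0.055]
[ 0.62958408  0.00522026 -0.30070591  0.04233192] -17.229179417519624
[[-1.4  6.6]
 [ 0.3  1. ]
 [-0.9 -0.8]
 [-0.2  0. ]
 [ 0.4 -0.8]
 [-0.2 -0.2]
 [ 0.1  0.1]]
grip [0.50732774 0.04313316] lip [ 0.72318659 -0.0238068 ]
0 0 [  20.   29.  -35.  106.   21.   51. -132.] [  11.   35.  -67.  101.   35.   68. -157.] [False, False, False, False, False]
0 15 [  10.   20.  -26.  119.   31.   33. -146.] [ -63.   13.   22.  114.    8.   43. -137.] [False, False, False, False, False]
0 30 [ -41.   17.   26.  132.   52.   12. -174.] [ -91.   11.   44.  125.   31.   30. -164.] [True, True, True, True, True]
0 40 [-51.  20.  32. 139. 118.  17. 114.] [ -5.  20. -62. 129.  78.  53. 150.] [True, True, True, True, True]
0 45 [-18.  20. -10. 141. 116.  36. 116.] [ -9.  22. -62. 131.  85.  59. 141.] [True, True, True, True, True]
1 0 [ 26.  32. -43. 106.  27.  53.  43.] [  6.  30. -58. 101.  28.  65.  29.] [False, False, False, False, False]
1 15 [ 35.  31. -59. 118.  54.  45.  16.] [  6.  23. -61. 112.  41.  54.  14.] [False, False, False, False, False]
1 30 [ 15.  20. -38. 131.  78.  30. -15.] [  1.  19. -62. 122.  61.  48. -10.] [True, True, True, True, True]
1 40 [ 21.  27. -51. 137. 104.  46. -42.] [ -5.  20. -62. 129.  78.  53. -30.] [True, True, True, True, True]
1 45 [ 26.  36. -62. 140. 112.  61. -48.] [ -9.  22. -62. 131.  85.  59. -39.] [True, True, True, True, True]
```

```bash
cat >> h.py <<'E'
from scipy.spatial.transform import Rotation as Ro
LEAN=35.
BOX=np.array([.553,.299]); TIN=np.array([.592,-.285])
def frame(yaw,tip): # sieve orientation, nose down by tip
    return Ro.from_euler('z',yaw,degrees=True)*Ro.from_euler('y',tip,degrees=True)
def tool(pt,local,yaw,tip,grip=(-.128,0,.052)):
    """TCP pose that puts sieve point `local` at world `pt`"""
    B=frame(yaw,tip); Tr=Ro.from_euler('y',-LEAN,degrees=True)*Ro.from_matrix(np.diag([-1.,1,-1]))
    R=B*Tr
    g=np.asarray(pt)+B.apply(np.asarray(grip)-np.asarray(local))
    return g+R.apply([0,0,.002]), R.as_euler('xyz',degrees=True)
E
sed -n '/obs=/,/^s=/p' /dev/null
python3 - <<'E'
from h import *
from station import robot,fingers
from scipy.optimize import least_squares
import cv2, json
obs=[("top",(-.093,0,.043),(270,205)),("top",(-.181,0,.066),(256.7,240)),("side",(-.093,0,.043),(327.9,241.6)),("side",(-.181,0,.066),(369.5,247.4)),
("top",(-.067,.053,None),(250.7,189)),("top",(-.067,-.053,None),(295,200.7)),("side",(-.067,-.053,None),(324.7,219))]
def f(p):
    c,s=np.cos(p[2]),np.sin(p[2]);r=[]
    for cam,l,px in obs:
        z=p[3] if l[2] is None else l[2]
        r.append(proj(cam,(p[0]+c*l[0]-s*l[1],p[1]+s*l[0]+c*l[1],z))-px)
    return np.ravel(r)
p=least_squares(f,[.6,0,0,.06],loss="soft_l1").x; yaw=np.degrees(p[2]); print(p,yaw,f(p).round(1))
json.dump([p[0],p[1],yaw],open("sieve.json","w"))
pos,o=tool([p[0],p[1],0],(0,0,0),yaw,0); R=Ro.from_euler('xyz',o,degrees=True); back=R.apply([0,0,-.13])
print(pos,o)
robot.move_to(pos+back,o)
print(robot.current_joint_positions(),robot.current_time_s())
print(robot.line_to(pos+back*.2,velocity=.15), robot.line_to(pos,velocity=.05,f_stop=8))
print(fingers.gripper_to(0,100),robot.current_finger_gap(),robot.current_gripper_force(),robot.current_contact_force())
a=vision.grab_frame("side")
cv2.imwrite("pics/s2.png",cv2.resize(a[120:330,220:480],None,fx=2.5,fy=2.5)[:,:,::-1])
print(robot.current_joint_positions(),robot.current_time_s(),robot.current_tool_pos())
E
```

```text
[ 0.62919742  0.00568226 -0.29851739  0.04273796] -17.103786432632624 [-0.5  0.1  0.3  1.2 -0.7 -0.7  0.   0.1  0.2 -0.6 -0.4 -0.1  0.3  0.1]
[0.50795482 0.04299012 0.0503617 ] [180.          35.         162.89621357]
[ 49.44231418  -8.68098984 -71.77455001 134.55973345  34.95150807
  25.01472915  19.70804534] 3.7333
False False
False 0.19633892862913213 97.24976420402527 [-1.83068242  1.59503671  2.4435508 ]
[ 28.15333845  28.16403501 -57.61934574 133.65505782  95.11316445
  43.53656694 -30.13231556] 6.9417 [0.50829189 0.04369541 0.05075387]
```

View pics/s2.png

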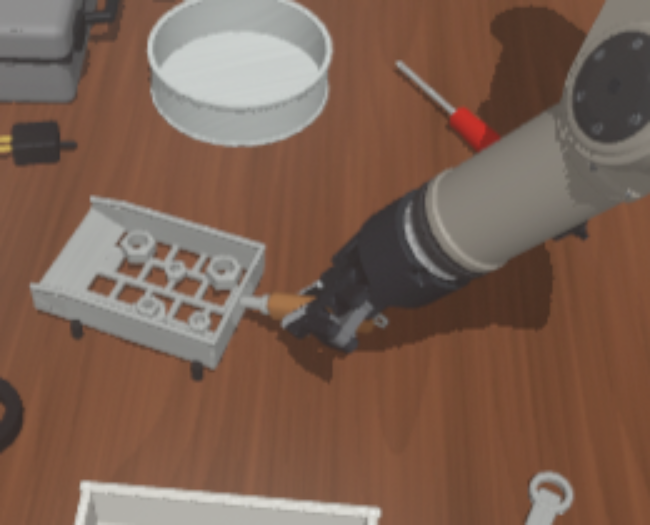

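Side view: the fingers hold the handle's mid-section at about (325,310), the sieve is undisturbed and its six nuts are in place. Next I lift it and carry it over the box.

```bash
python3 - <<'E'
from h import *
from station import robot,fingers
import cv2,json
x,y,yaw=json.load(open("sieve.json"))
p0=robot.current_tool_pos()
pos,o=tool([x,y,.11],(0,0,0),yaw,0)
robot.line_to(pos,velocity=.12)
print("f",robot.current_contact_force(),robot.current_finger_gap())
for by in (0,8,15,22):
    try:
        pos,o=tool([*BOX,.11],(0,0,0),by,0); robot.line_to(pos,o,velocity=.2)
        pos,o=tool([*BOX,.068],(0,0,0),by,0); robot.line_to(pos,o,velocity=.1); print("yaw",by);break
    except robot.PlanningError as e: print(by,e)
print(robot.current_joint_positions(),robot.current_time_s(),robot.current_tool_pos()-pos,robot.current_eef_rot())
a=vision.grab_frame("side");b=vision.grab_frame("top")
m=np.hstack([cv2.resize(a[200:400,190:450],(400,308)),cv2.resize(b[130:290,90:298],(400,308))])
cv2.imwrite("pics/m3.png",m[:,:,::-1])
E
```

```text
f [ 0.34730584  0.32654089 -4.57996321] 0.19582165769770726
yaw 0
[ -1.16935431  24.06488909 -64.45821537 124.73053826  74.40072321
  53.98132793 -23.25622614] 10.0667 [ 3.72862117e-04 -2.61940054e-05  2.94330337e-04] [179.98555643  35.02294536 179.98135989]
```

View pics/m3.png

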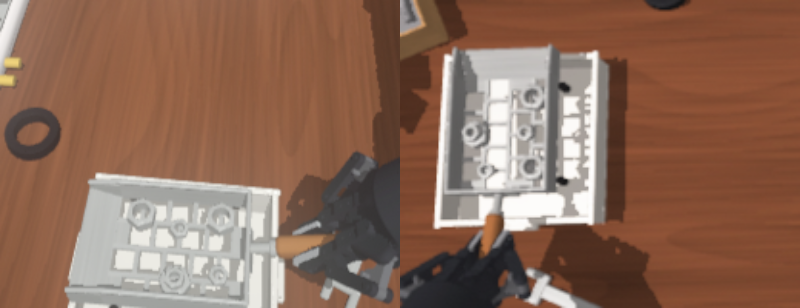

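```bash
python3 - <<'E'
from h import *
print("sieve back corners",ray("top",90+47/1.923,130+191/1.925,.111),ray("top",90+149/1.923,130+191/1.925,.111))
print("front",ray("top",90+55/1.923,130+48/1.925,.111),ray("top",90+158/1.923,130+48/1.925,.111))
print("expected y",.299+.053,.299-.053)
print("box",ray("top",90+121.5/1.923,130+139.5/1.925,.055))
E
```

```text
sieve back corners [0.48614653 0.35298833 0.111     ] [0.48344501 0.24184002 0.111     ]
front [0.64811851 0.35326455 0.111     ] [0.64576025 0.23752021 0.111     ]
expected y 0.352 0.246
box [0.55071658 0.29593282 0.055     ]
```

Side and top views agree: the sieve is level and square over the box, with all six nuts still in it. Now I shake it.

```bash
cat > shake.py <<'E'
from h import *
from station import robot
import cv2,sys
def shake(n,v,A,name,dx=0):
    pos,o=tool([*BOX,.068],(0,0,0),0,0); t=robot.current_time_s()
    for i in range(n):
        robot.line_to(pos+[dx*(1 if i%4<2 else -1),A*(1 if i%2 else -1),0],o,velocity=v)
    robot.line_to(pos,o,velocity=.1)
    print("t/stroke",(robot.current_time_s()-t)/n,robot.current_time_s(),robot.current_contact_force(),robot.current_finger_gap())
    a=vision.grab_frame("side");b=vision.grab_frame("top")
    m=np.hstack([cv2.resize(a[200:400,190:450],(400,308)),cv2.resize(b[130:290,90:298],(400,308))])
    cv2.imwrite(f"pics/{name}.png",m[:,:,::-1])
if __name__=="__main__": shake(int(sys.argv[1]),float(sys.argv[2]),float(sys.argv[3]),sys.argv[4],float(sys.argv[5]))
E
python3 shake.py 10 .25 .02 m4 0
```

```text
t/stroke 0.3375 13.5417 [ 0.65463299  1.20769335 -3.42673374] 0.19855162389650063
```

View pics/m4.png

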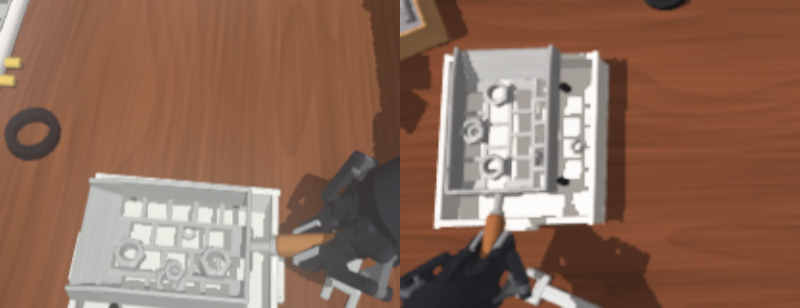

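Two small nuts have gone: one shows in the box at (578,147) in the top crop. The third still seems to ride on the large nut at (472,130). I'll shake harder.

```bash
python3 shake.py 14 .36 .022 m5 0
```

```text
t/stroke 0.29940000000000005 17.8333 [-0.37273098  0.33074514 -3.98192249] 0.19538090075376258
```

View pics/m5.png

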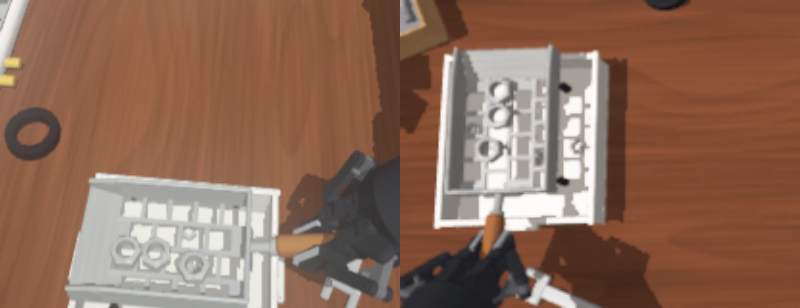

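The three large nuts have separated, at (500,90), (500,115) and (490,150). There's an ambiguous blob near (474,130). I'll shake again, then look enlarged.

```bash
python3 shake.py 12 .36 .022 m6 0.004; python3 - <<'E'
from station import vision,recognise
import cv2,numpy as np
a=vision.grab_frame("side"); sa=[recognise(l,"side") for l in ("small0","large0")]
b=vision.grab_frame("top"); sb=[recognise(l,"top") for l in ("small0","large0")]
for s in sa+sb: print([(np.round(d["rect"]).tolist(),round(d["p"],2)) for d in s])
w=vision.grab_frame("wrist")
A=cv2.resize(a[300:400,225:375],(450,300),interpolation=cv2.INTER_CUBIC)
B=cv2.resize(b[150:250,105:205],(350,350),interpolation=cv2.INTER_CUBIC)
W=cv2.resize(w,(400,250))
m=np.zeros((600,800,3),np.uint8); m[:300,:450]=A; m[:350,450:]=B; m[350:600,:400]=W
cv2.imwrite("pics/m7.png",m[:,:,::-1])
E
```

```text
t/stroke 0.30555833333333354 21.6 [ 0.26576005 -0.02088419 -3.36203924] 0.19736576333873038
[([311.0, 357.0, 5.0, 1.0], 0.59), ([318.0, 357.0, 177.0, 84.0], 0.58)]
[([310.0, 380.0, 21.0, 23.0], 0.74), ([293.0, 361.0, 21.0, 24.0], 0.65), ([270.0, 372.0, 18.0, 29.0], 0.57)]
[]
[([144.0, 190.0, 9.0, 13.0], 0.47)]
```

View pics/m7.png

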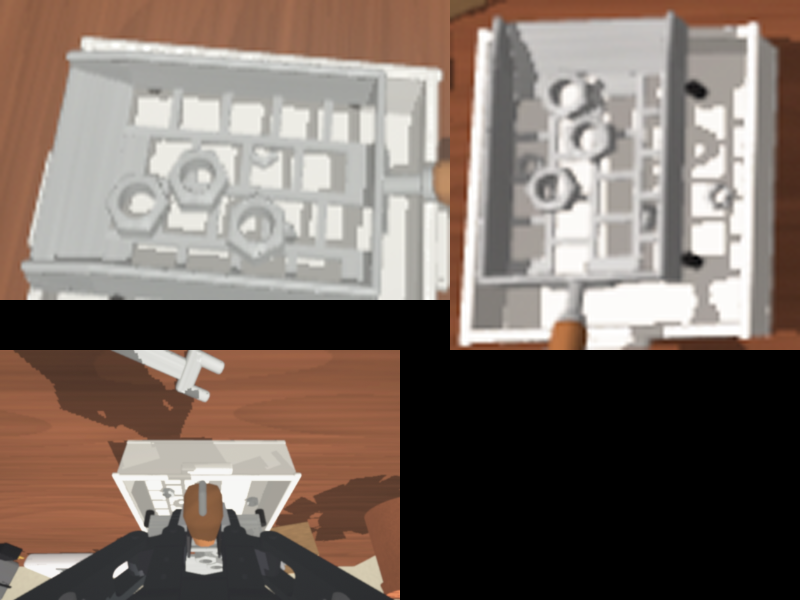

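Views: the three large nuts are in the sieve. The small ones appear on the box floor at (718,195) and (648,215), and at (530,165), which hasn't moved since the last shake. I'll carry the sieve level towards the tin and check the uncovered box before tipping.

```bash
python3 - <<'E'
from h import *
from station import robot,recognise
import cv2
pos,o=tool([*BOX,.17],(0,0,0),0,0); robot.line_to(pos,o,velocity=.15)
for y in (-26,-15,-35,0,-50):
    e=np.array([np.cos(np.radians(y)),np.sin(np.radians(y))])
    pos,o=tool([*(TIN-.04*e),.2],(.098,0,.03),y,0)
    try:
        robot.line_to(pos,o,velocity=.2); print("yaw",y); break
    except robot.PlanningError as ex: print(y,ex)
print(robot.current_joint_positions(),robot.current_time_s())
b=vision.grab_frame("top")
print([(np.round(d["rect"]).tolist(),round(d["p"],2)) for d in recognise("small0","top")])
m=np.hstack([cv2.resize(b[150:250,100:200],(400,400),interpolation=cv2.INTER_CUBIC),cv2.resize(b[110:250,310:450],(400,400),interpolation=cv2.INTER_CUBIC)])
cv2.imwrite("pics/m8.png",m[:,:,::-1])
E
```

```text
-26 the arm cannot follow that straight line within its joint ranges
-15 the arm cannot follow that straight line within its joint ranges
-35 the arm cannot follow that straight line within its joint ranges
0 the arm cannot follow that straight line within its joint ranges
yaw -50
[ 35.62893972  -8.18803993 -46.85276978 126.46312018  34.50305737
  46.78825617   6.96302424] 24.9417
[([181.0, 207.0, 4.0, 8.0], 0.62), ([160.0, 212.0, 2.0, 10.0], 0.39)]
```

View pics/m8.png

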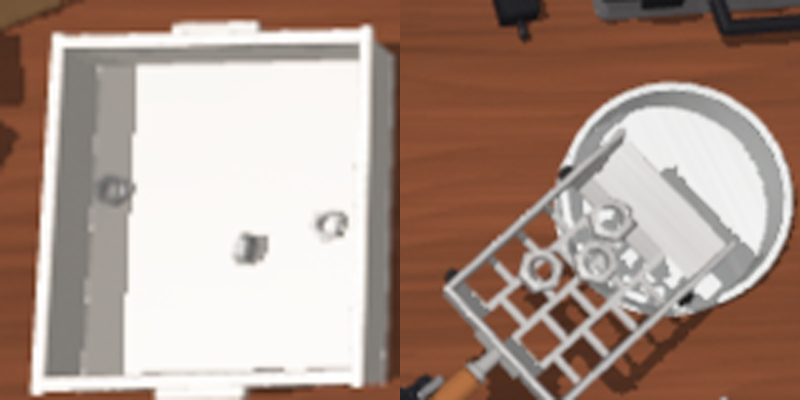

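The box holds all three small nuts, at (115,190), (250,245) and (330,225). The sieve over the tin holds only the three large ones, so I tip it.

```bash
cat > pour.py <<'E'
from h import *
from station import robot
y=-50;e=np.array([np.cos(np.radians(y)),np.sin(np.radians(y)),0])
def go(tip,z,v,back=.04):
    pos,o=tool(np.r_[TIN,z]-back*e,(.098,0,.03),y,tip)
    try: robot.line_to(pos,o,velocity=v)
    except robot.PlanningError as ex:
        q=robot.inverse_kinematics(pos,o); print(tip,ex,q); return False
    return True
E
python3 - <<'E'
from pour import *
import cv2
ok=all(go(*a) for a in [(15,.14,.12),(35,.09,.12),(48,.082,.08),(57,.082,.06),(63,.082,.06)])
if ok: robot.pause(.6)
print(ok,robot.current_joint_positions(),robot.current_time_s(),robot.current_contact_force())
b=vision.grab_frame("top");a=vision.grab_frame("side")
m=np.hstack([cv2.resize(a[90:250,230:390],(400,400),interpolation=cv2.INTER_CUBIC),cv2.resize(b[110:250,310:450],(400,400),interpolation=cv2.INTER_CUBIC)])
cv2.imwrite("pics/m9.png",m[:,:,::-1])
E
```

```text
True [ 40.35920059  38.58076144 -29.77653614  58.19893658   1.56067863
 110.07614982  52.80951583] 28.6833 [-0.31393337  0.59209376 -1.999255  ]
```

View pics/m9.png

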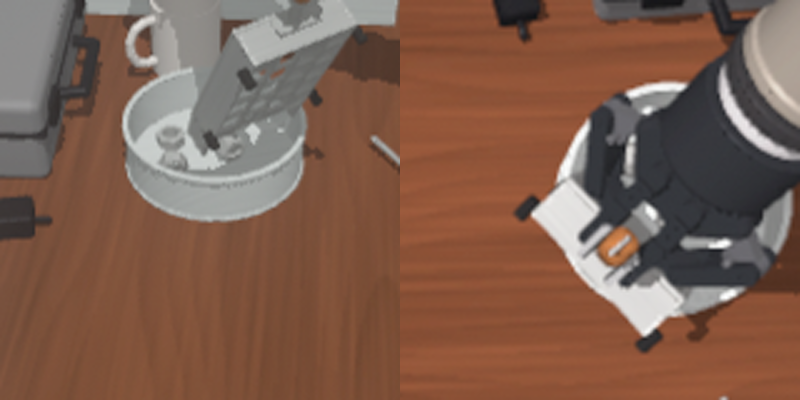

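Three large nuts lie in the tin at (170,137), (173,160) and (232,148) in the side crop, and the sieve is empty. I set it back where it stood.

```bash
python3 - <<'E'
from pour import *
from station import fingers
import json
x,yy,yaw0=json.load(open("sieve.json"))
print(all(go(*a) for a in [(40,.12,.12),(15,.17,.15),(0,.2,.15)]))
for yaw in (yaw0,-10,-30,0):
    try:
        pos,o=tool([x,yy,.12],(0,0,0),yaw,0); robot.line_to(pos,o,velocity=.2)
        pos,o=tool([x,yy,.02],(0,0,0),yaw,0); robot.line_to(pos,o,velocity=.12); print("yaw",yaw,robot.current_time_s()); break
    except robot.PlanningError as ex: print(yaw,ex)
else: raise SystemExit
pos,o=tool([x,yy,-.004],(0,0,0),yaw,0)
print("stop",robot.line_to(pos,velocity=.02,f_stop=3),robot.current_tool_pos()-pos,robot.current_contact_force())
fingers.gripper_to(1.0); print(robot.current_finger_gap())
R=Ro.from_euler('xyz',robot.current_eef_rot(),degrees=True)
robot.line_to(robot.current_tool_pos()+R.apply([0,0,-.12]),velocity=.12)
print(robot.current_time_s())
from station import recognise
for c in ("top","side"):
    vision.grab_frame(c)
    for l in ("sieve","nutbox","tin","small0","large0"): print(c,l,[(np.round(d["rect"],1).tolist(),round(d["p"],2)) for d in recognise(l,c)[:4]])
E
```

```text
True
yaw -17.103786432632624 32.6917
stop True [-6.14739849e-05 -9.64357161e-05  4.34539694e-03] [-0.3565745  -0.19704636  3.74804373]
1.0011956571013254
35.425
top sieve [([387.9, 165.8, 10.5, 14.7], 0.75), ([282.4, 184.4, 62.7, 119.7], 0.59)]
top nutbox [([151.8, 203.1, 83.7, 96.1], 0.73)]
top tin [([405.3, 180.2, 83.0, 78.2], 0.79)]
top small0 [([153.9, 202.5, 86.2, 100.8], 0.52)]
top large0 [([409.3, 161.5, 12.6, 13.0], 0.65), ([388.4, 166.6, 8.4, 16.4], 0.55), ([406.7, 187.1, 8.8, 12.9], 0.5), ([173.2, 285.2, 43.8, 27.8], 0.49)]
side sieve [([304.6, 235.7, 145.5, 77.2], 0.76), ([315.6, 147.6, 73.6, 60.4], 0.69), ([234.9, 178.0, 24.9, 20.0], 0.43)]
side nutbox [([303.1, 356.8, 143.1, 83.1], 0.7), ([301.9, 236.8, 139.5, 72.9], 0.45)]
side tin [([316.3, 147.8, 71.8, 60.7], 0.6)]
side small0 [([310.4, 354.0, 6.3, 9.4], 0.66), ([317.6, 377.9, 12.1, 5.9], 0.6), ([301.9, 233.3, 147.1, 76.4], 0.34)]
side large0 [([298.0, 156.2, 12.7, 7.8], 0.54), ([323.2, 148.3, 11.0, 13.5], 0.42)]
```

```bash
python3 -c "
from station import workorder; print(workorder.close_job())"
```

```text
the job is handed in; nothing more can be done
None
```

The job is done and handed in: all three small nuts are in the box, the three large ones are in the tin, and the empty sieve is back on its feet where it started, at about 35 s on the robot's clock.

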